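Sort salvaged heatsinks into the divided parts tote

TASK

Two finned aluminium heatsinks from a repaired power supply are standing on the bench. Put the large one in the largest compartment of the dark divided tote and the small one in the smallest compartment, each set down gently, standing upright on the compartment's floor. Leave the middle-sized heatsink already in the tote, the capacitor and the transformer where they are.

Things in the scene. Friction and masses are not known exactly. Their poses are not given: they have to be found in the camera images.
- large_sink_center (a point): centre (half-way up) of the large heatsink: bare aluminium block with upright fins, 56 (x) by 50 (y) by 64 mm tall, about 0.19 kg, solid enough to grip anywhere. Its z axis is up (it stands upright on the bench at the start), x runs from the back plate to the fin tips, y is across the fins: grip it by the flat outer fins, closing along y.
- small_sink_center (a point): centre (half-way up) of the small heatsink: the same kind, 26 (x) by 26 (y) by 52 mm tall, about 0.04 kg. Its z axis is up (it stands upright on the bench at the start), x runs from the back plate to the fin tips, y is across the fins: grip it by the flat outer fins, closing along y.
- tote: dark grey open divided tray fixed to the bench, 200 (x) by 132 (y) by 30 mm high, floor and walls 4 mm thick, turned any way round. Origin: centre of its underside. x runs along its length from the largest towards the smallest compartment, y across, z up. Two dividers as high as the walls split its length: largest, middle, smallest.
- large_bay (a point): centre of the floor of the tote's largest compartment, 84 (x) by 124 mm (y) inside, at one end of the tote; the floor is 4 mm above the bench, walls and dividers rise 26 mm above it. Axes are the tote's.
- small_bay (a point): centre of the floor of the tote's smallest compartment, at the other end, 46 (x) by 124 mm (y) inside; same axes and heights as the largest.
- middle_sink_center (a point): bystander: centre of the middle-sized heatsink, 40 by 40 by 56 mm tall, standing loose in the tote's middle compartment (54 mm wide); leave it.
- capacitor_center (a point): bystander: centre of a dark round capacitor standing on the bench near the heatsinks, 35 mm diameter, 50 mm tall; leave it.
- transformer_center (a point): bystander: centre of a small transformer, steel core and copper winding, 44 by 56 by 46 mm tall, standing on the bench farther out; leave it.
Mind the look-alikes: they are no part of the job. What is shaped like the part that bears small_sink_center but orange is not meant.

How it is judged:
By the outcome, as a careful person would: the job done as asked, in the order asked, and still so for the second after the job is handed in, with the robot touching nothing.
It also fails if it takes over 59 s, if anything falls off the work surface, if the arm or the gripper's body presses on something with over 40 N, if the wrist force passes 120 N, or if a joint passes its speed limit or range.

ROBOT

A 6-joint arm with a two-finger parallel gripper is mounted at the origin on the work surface. World frame = base frame: x ahead of the robot, y to its left, z up, the work surface at z = 0. Lengths are in m, angles in rad, forces in N, time in s.
With the tool pointing down it reaches from about 0.3 to 0.875 m from the base axis. Payload 6.4 kg.
Tool frame: the origin (TCP) lies midway between the tips of the shut fingers; the grasp point (between the pads) lies 19 mm behind it; z points along the fingers, y is the line along which they close (so a half turn about z gives the same grasp; the last joint's range is limited). The gripper opens to 85 mm and grips with 20 to 120 N. Pads are 22 mm wide; open, the fingers measure 114 mm over their backs; the gripper's body (76 mm by 85 mm) begins 54 mm behind the grasp point. The pads swing forward as they close: fully open they stand 13 mm farther back than shut.
Start: joints at [-1.309, 0.181, 1.607, -0, 1.354, -0.206], TCP at [0.259, -0.513, 0.231] pointing down, gripper open.
Joint ranges: [-2.99, 2.99], [-0.89, 2.07], [0.3, 2.58], [-1.14, 4.28], [0, 2.63], [-3.12, 3.12]. Speed limits (rad/s): [2.57, 2.57, 3.01, 3.14, 3.14, 3.14].

INTERFACE

Orientations are given as a unit quaternion [w, x, y, z].
In Python, from bench import sensors, vision, ctrl gives the robot as it stands.
- The arm moves only by the tool carry_out, never from a script. Its argument "deltas" is text: rows parted by semicolons, each of 7 numbers parted by spaces: the shift along the tool's x, y, z in mm, then the turn, a rotation vector about the tool's x, y, z in rad, then the closure, from 0 (fully open) to 1 (shut). In form: tx ty tz ax ay az claw; .... A call has 1 to 12 rows; each row is the pose to reach, as a shift and turn from the pose commanded when the call began, along the tool's axes at that moment; what a row does not reach only later rows make up. A row lasts 1/8 s, in which the tool goes at most 62.5 mm and 10.7 degrees, less where a joint would pass 70% of its speed; a pose out of reach is approached as far as the arm can. A call with a gripper value outside its range is refused whole. The fingers move at their own pace and stop on an object; the grip force is fixed at half the most. Time passes only in rows, so rows that repeat a pose let the fingers close. It gives the time, the measured TCP pose, the force, the opening and the grip force at its end, in the units of the state.
- sensors.get_obs(): the state, without advancing time (a new reading comes with each control period).
- vision.camera(name): name is "side" or "top"; returns the picture (420x560x3 uint8, blue, green, red); there is no depth.
- vision.camera_model(name): a dict with "K" (3x3 intrinsics, pixels), "k1" (the pictures are not rectified: a ray, as slopes to the right and down, at radius r is drawn at 1 + k1 r^2 times it, then the intrinsics apply), "extrinsics" (4x4, takes a point from world to camera coordinates). Camera axes: x right, y down, z forward; pixel columns grow to the right and rows downward; lengths in m; the calibration is good to about 2 mm. A picture is of the moment at which its call begins. camera_model takes no time and is no camera call.
- ctrl.hand_in(): hands the job in; it is judged then, once.
The state is a dict: "time_s": time; "q": joint angles; "dq": joint speeds; "joint_efforts": joint torques, N m; "eef_pos": TCP position; "eef_rot": TCP orientation; "wrist_force": force on the tool from outside, world axes, zero at the start; "torque": the same for the moment, N m; "opening": opening from 0.0 (shut) to 1.0 (fully open); "grasp_force": force on a finger pad.
Only numpy, scipy, OpenCV 4.12 (cv2) and the standard library are available. Lean on these libraries where they do the work, as an engineer would, in place of code of your own. Each camera call takes 0.05 s, during which the arm holds its last target. There are 200 camera calls.

## Working session

There is one attempt and no reset: what is moved stays moved. The work goes in short steps, Python scripts to look and compute and a tool call to move; the robot and the scene stay as the last step left them, time stands still between calls to the robot, and variables do not carry over. Pictures are saved under pics/ and viewed, at most 10 in all, crops included, and the job is handed in when it is done.

Besides the shell and the picture viewer there is one more tool, called by a JSON object that holds its "name" and its "arguments". carry_out: Moves the arm, as the interface text tells. Its arguments: {"type":"object","properties":{"deltas":{"type":"string"}},"required":["deltas"]}

```bash
mkdir -p pics
cat > h.py <<'E'
import numpy as np, cv2
from bench import sensors, vision, ctrl
from scipy.spatial.transform import Rotation as R
def ray(n,uv):
    m=vision.camera_model(n);K=np.array(m["K"]);E=np.array(m["extrinsics"])
    p=np.linalg.solve(K,[uv[0],uv[1],1.])[:2]
    s=p.copy()
    for _ in range(20): s=p/(1+m["k1"]*(s@s))
    return -E[:3,:3].T@E[:3,3], E[:3,:3].T@np.array([s[0],s[1],1.])
def plane(n,uv,z):
    c,d=ray(n,uv); return c+d*(z-c[2])/d[2]
def proj(n,P):
    m=vision.camera_model(n);K=np.array(m["K"]);E=np.array(m["extrinsics"])
    q=E[:3,:3]@np.array(P)+E[:3,3]; s=q[:2]/q[2]; s=s*(1+m["k1"]*(s@s))
    return (K@[s[0],s[1],1])[:2]
def tooldelta(target):
    o=sensors.get_obs(); w,x,y,z=o["eef_rot"]
    return R.from_quat([x,y,z,w]).inv().apply(np.array(target)-o["eef_pos"])*1000
E
python3 - <<'E'
from h import *
for n in("top","side"):
    im=vision.camera(n); cv2.imwrite(f"pics/{n}0.png",im)
    m=vision.camera_model(n);print(n,ray(n,(280,210)),m["k1"],m["K"])
o=sensors.get_obs();print(o)
E
```

```text
top (array([ 0.45970789, -0.03945547,  0.98581944]), array([ 0.05524541,  0.00780243, -0.99852634])) -0.09082433170565597 [[492.36207503   0.         285.71480015]
 [  0.         492.36207503 207.16875785]
 [  0.           0.           1.        ]]
side (array([0.34501255, 0.63486397, 0.45676345]), array([ 0.22059979, -0.84198773, -0.49244158])) 0.014910100116021513 [[445.00454846   0.         275.93078603]
 [  0.         445.00454846 207.88002981]
 [  0.           0.           1.        ]]
{'time_s': 0.1, 'q': array([-1.30932842e+00,  1.81506027e-01,  1.60789554e+00,  1.57244032e-07,
        1.35382960e+00, -2.06304675e-01]), 'dq': array([ 0.00156096, -0.00044872, -0.00245444, -0.00140636, -0.00012758,
        0.00056815]), 'joint_efforts': array([ 6.20344435e-04, -4.45877123e+01, -3.52239168e+01, -2.59932613e-04,
        4.10600449e-03,  5.13020112e-06]), 'eef_pos': array([ 0.25914767, -0.51272799,  0.2304582 ]), 'eef_rot': array([-8.18946939e-04,  9.72772735e-01,  2.31759650e-01, -2.25168164e-05]), 'wrist_force': array([0.54222844, 0.2640056 , 0.06666187]), 'torque': array([0.00790472, 0.01840555, 0.05959041]), 'grasp_force': 0.0, 'opening': 1.001616270326685}
```

View pics/top0.png

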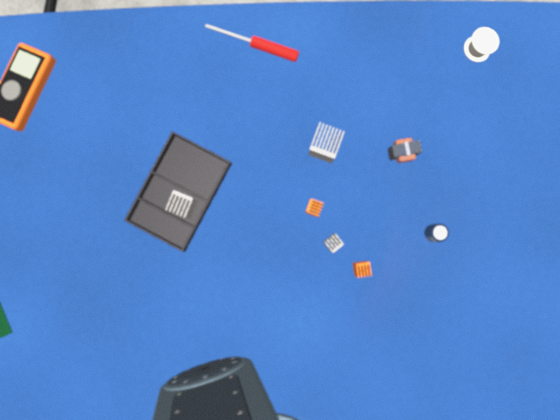

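View pics/side0.png

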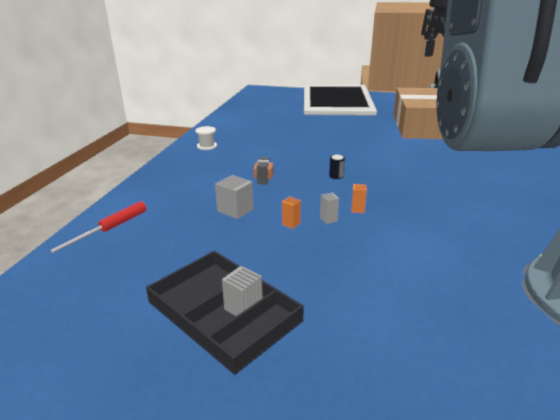

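The top view shows the large sink at (327,142), the grey small sink at (334,243), and orange look-alikes at (315,207) and (363,269). The tote is at about (180,192) with the middle sink at (179,203), the transformer at (405,149) and the capacitor at (438,233). For small_sink the candidates are the grey one at (334,243) and the two orange ones. I choose the grey one and check it in a close crop.

Run:
```python
from h import *
im=cv2.imread("pics/top0.png")
a=cv2.resize(im[115:285,290:390],None,fx=3.5,fy=3.5,interpolation=cv2.INTER_CUBIC)
b=cv2.resize(im[120:260,115:245],None,fx=3.0,fy=3.0,interpolation=cv2.INTER_CUBIC)
c=np.zeros((600,760,3),np.uint8); c[:a.shape[0],:a.shape[1]]=a; c[:b.shape[0],360:360+b.shape[1]]=b
cv2.imwrite("pics/crop.png",c)
```

```text
(no output)
```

View pics/crop.png

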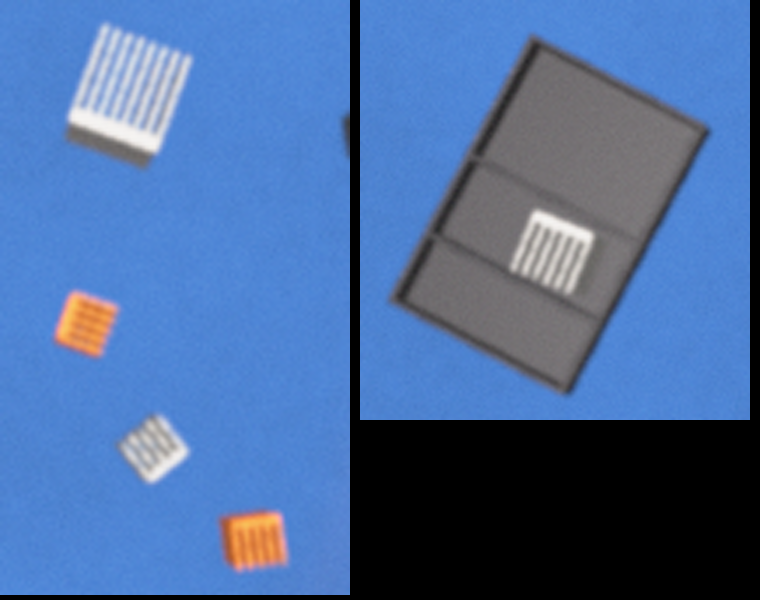

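The crop confirms it. The grey small sink has its back plate on the lower-right edge at (350,249 to 333,253), the large sink's back plate is the bottom edge, and the largest tote compartment is at the top right.

Run:
```python
from h import *
im=cv2.imread("pics/top0.png"); S=4
big=cv2.resize(im,None,fx=S,fy=S,interpolation=cv2.INTER_CUBIC)
hsv=cv2.cvtColor(big,cv2.COLOR_BGR2HSV)
def rect(mask,box,z,k,name):
    x0,y0,x1,y1=[S*v for v in box]; m=np.zeros_like(mask); m[y0:y1,x0:x1]=mask[y0:y1,x0:x1]
    m=cv2.morphologyEx(m,cv2.MORPH_CLOSE,np.ones((k,k)))
    c=max(cv2.findContours(m,0,2)[0],key=cv2.contourArea)[:,0]
    P=np.array([plane("top",(p+.5)/S-.5,z) for p in c])
    r=cv2.minAreaRect((P[:,:2]*1000).astype(np.float32)); b=cv2.boxPoints(r)
    print(name,np.round(r[0],1),np.round(r[1],1),"corners",np.round(b,0).tolist(), "edge angs",[round(float(np.degrees(np.arctan2(*(b[i+1]-b[i])[::-1]))),1) for i in(0,1)])
g=hsv[...,1]; v=hsv[...,2]
notblue=((g<90)*255).astype(np.uint8); bright=((g<110)&(v>150))*255; bright=bright.astype(np.uint8)
rect(bright,(300,112,355,170),.064,25,"large")
rect(notblue,(300,112,355,170),.064,25,"large all")
rect(bright,(322,228,350,258),.052,21,"small")
rect(notblue,(322,228,350,258),.052,21,"small all")
rect(bright,(160,185,197,222),.060,21,"mid")
rect(((v<150)*255).astype(np.uint8),(115,122,242,260),.030,41,"tote")
rect(((v<120)*255).astype(np.uint8),(115,122,242,260),.030,41,"tote")
rect(notblue,(420,220,455,250),.05,21,"cap")
def o(n,box):
    m=cv2.inRange(hsv,(0,120,120),(20,255,255)); rect(m,box,.052,15,n)
o("or1",(300,190,330,222));o("or2",(348,255,380,285))
```

```text
large [ 637.3 -122.2] [54.4 69. ] corners [[595.0, -135.0], [659.0, -160.0], [679.0, -110.0], [615.0, -84.0]] edge angs [-21.8, 68.2]
large all [ 637.2 -122.3] [53.5 67.5] corners [[596.0, -135.0], [659.0, -160.0], [678.0, -110.0], [616.0, -85.0]] edge angs [-21.8, 68.2]
small [ 446.7 -131.7] [31.  31.8] corners [[425.0, -128.0], [444.0, -154.0], [469.0, -135.0], [450.0, -110.0]] edge angs [-53.1, 36.9]
small all [ 446.6 -131.8] [29.8 30.7] corners [[425.0, -129.0], [444.0, -153.0], [468.0, -135.0], [449.0, -110.0]] edge angs [-52.8, 37.2]
mid [528.8 159.2] [44.5 43.4] corners [[500.0, 148.0], [540.0, 130.0], [558.0, 171.0], [518.0, 188.0]] edge angs [-23.8, 66.2]
tote [554.6 167.2] [136.4 199.4] corners [[434.0, 156.0], [608.0, 59.0], [675.0, 178.0], [501.0, 275.0]] edge angs [-29.1, 60.9]
tote [554.6 167. ] [134.2 196.8] corners [[436.0, 156.0], [608.0, 61.0], [673.0, 178.0], [501.0, 274.0]] edge angs [-29.1, 60.9]
cap [ 458.  -335.2] [32.3 38.6] corners [[433.0, -339.0], [466.0, -359.0], [483.0, -332.0], [450.0, -311.0]] edge angs [-31.6, 58.4]
or1 [514.7 -96.5] [24.1 26.4] corners [[498.0, -103.0], [523.0, -112.0], [531.0, -90.0], [507.0, -81.0]] edge angs [-21.0, 69.0]Traceback (most recent call last):
  File "<stdin>", line 24, in <module>
  File "<stdin>", line 23, in o
  File "<stdin>", line 9, in rect
  File "h.py", line 11, in plane
    c,d=ray(n,uv); return c+d*(z-c[2])/d[2]
        ~~~^^^^^^
  File "h.py", line 5, in ray
    m=vision.camera_model(n);K=np.array(m["K"]);E=np.array(m["extrinsics"])
ValueError: time passes only in moves, steps and waits
```

{"name": "carry_out", "arguments": {"deltas": "15 -5 2 0 0 .03 0; 52 -17 7 0 0 .08 0; 103 -35 14 0 0 .17 0; 160 -54 22 0 0 .26 0; 217 -73 30 0 0 .36 0; 274 -93 37 0 0 .45 0; 330 -112 45 0 0 .54 0; 387 -131 53 0 0 .64 0; 439 -149 60 0 0 .72 0; 480 -163 66 0 0 .79 0; 506 -171 69 0 0 .83 0; 516 -175 70 0 0 .848 0"}}

```text
time_s: 1.6
eef_pos: [0.6413, -0.1229, 0.1603]
eef_rot: [-0.0, 0.982, -0.188, -0.001]
wrist_force: [-0.6, -0.2, 0.2]
opening: 0.995
grasp_force: 0.0
```

```bash
cat >> h.py <<'E'
def go(t,yaw):
    "delta to target t (mm) with tool y at world angle yaw (deg) or half turn"
    o=sensors.get_obs(); w,x,y,z=o["eef_rot"]; r=R.from_quat([x,y,z,w]); ty=r.apply([0,1,0]); tz=r.apply([0,0,1])
    a=np.degrees(np.arctan2(ty[1],ty[0])); d=(yaw-a+90)%180-90
    print("t",round(o["time_s"],2),"pos",np.round(o["eef_pos"]*1000,1),"yaw",round(a,1),"tz",np.round(tz,3),"F",np.round(o["wrist_force"],1),"open",round(o["opening"],3),"grip",round(o["grasp_force"],1))
    print("delta",np.round(r.inv().apply(np.array(t)-np.array(o["eef_pos"])*1000),1),"az",round(-np.radians(d),3))
E
python3 -c "
from h import *
go([641,-124,30],68.2)
cv2.imwrite('pics/s1.png',vision.camera('side'))"
```

```text
t 1.6 pos [ 641.3 -122.9  160.3] yaw -111.7 tz [-0.001  0.001 -1.   ] F [-0.6 -0.2  0.2] open 0.995 grip 0.0
delta [  0.4   1.1 130.3] az 0.002
```

View pics/s1.png

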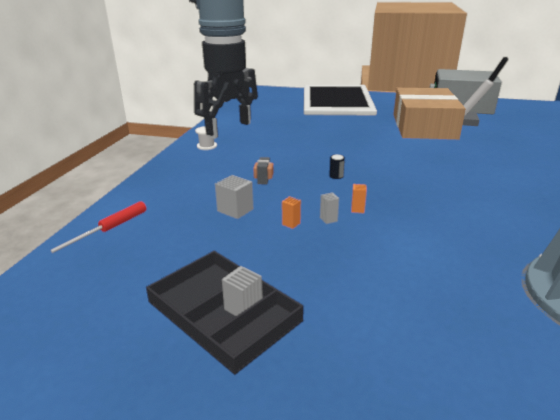

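The gripper is above the large sink, with fingers at (208,128) and (245,115) and the sink at (235,197). I check the two estimates against the side view.

Run:
```python
from h import *
def box(n,c,a,sx,sy,h):
    a=np.radians(a);X=np.array([np.cos(a),np.sin(a)]);Y=np.array([-X[1],X[0]])
    print(n,[np.round(proj("side",[*(np.array(c)+i*sx/2*X+j*sy/2*Y),z])).astype(int).tolist() for z in(0,h) for i,j in((1,1),(1,-1),(-1,-1),(-1,1))])
box("L",(.641,-.124),-21.8,.056,.05,.064);box("S",(.4465,-.1325),37,.026,.026,.052);box("T",(.5546,.167),150.9,.2,.132,.03)
im=cv2.imread("pics/s1.png");h=cv2.cvtColor(im,cv2.COLOR_BGR2HSV)
for b in((210,170,262,222),(315,188,343,228)):
    m=(h[b[1]:b[3],b[0]:b[2],1]<130).astype(np.uint8);n,_,st,_=cv2.connectedComponentsWithStats(m);print(st[1:][st[1:,4]>100]+np.array([b[0],b[1],0,0,0]))
m=(h[240:370,130:310,2]<75).astype(np.uint8)
n,_,st,_=cv2.connectedComponentsWithStats(m);print(st[1:][st[1:,4]>1000]+np.array([130,240,0,0,0]))
```

```text
L [[217, 211], [233, 202], [253, 209], [237, 219], [215, 183], [231, 175], [252, 181], [235, 191]]
S [[325, 224], [319, 218], [331, 215], [337, 221], [327, 200], [320, 195], [332, 192], [338, 198]]
T [[304, 320], [236, 374], [149, 301], [216, 263], [305, 304], [234, 357], [146, 285], [215, 249]]
[[ 253  170    9   15  110]
 [ 214  174   40   46 1433]]
[[319 192  21  33 578]]
[[ 147  252  156  118 8909]]
```

Both agree to about 1 px. Now I descend and grip.

{"name": "carry_out", "arguments": {"deltas": "0 1 15 0 0 0 0; 0 1 40 0 0 0 0; 0 1 65 0 0 0 0; 0 1 90 0 0 0 0; 0 1 110 0 0 0 0; 0 1 124 0 0 0 0; 0 1 130 0 0 0 0; 0 1 130 0 0 0 0; 0 1 130 0 0 0 .3; 0 1 130 0 0 0 .6; 0 1 130 0 0 0 .8; 0 1 130 0 0 0 .8"}}

```text
time_s: 3.15
eef_pos: [0.6415, -0.1254, 0.0325]
eef_rot: [0.0, 0.982, -0.189, 0.001]
wrist_force: [-0.4, 0.4, 5.9]
opening: 0.575
grasp_force: 63.4
```

{"name": "carry_out", "arguments": {"deltas": "0 0 0 0 0 0 .8; 0 0 0 0 0 0 .8; 0 0 0 0 0 0 .8; 0 0 0 0 0 0 .8"}}

```text
time_s: 3.65
eef_pos: [0.6415, -0.1255, 0.0324]
eef_rot: [0.0, 0.982, -0.189, 0.001]
wrist_force: [0.4, 1.1, 6.2]
opening: 0.572
grasp_force: 63.4
```

{"name": "carry_out", "arguments": {"deltas": "0 0 -5 0 0 0 .8; 0 0 -20 0 0 0 .8; 0 0 -45 0 0 0 .8; 0 0 -70 0 0 0 .8; 0 0 -90 0 0 0 .8; 0 0 -100 0 0 0 .8; 0 0 -100 0 0 0 .8"}}

```text
time_s: 4.53
eef_pos: [0.6409, -0.1254, 0.132]
eef_rot: [0.0, 0.982, -0.189, 0.001]
wrist_force: [0.6, -0.5, -2.5]
opening: 0.577
grasp_force: 62.7
```

```bash
python3 -c "
from h import *
go([601.8,140.8,132],60.9)"
```

```text
t 4.53 pos [ 640.9 -125.4  132. ] yaw -111.8 tz [ 0.001 -0.    -1.   ] F [ 0.6 -0.5 -2.5] open 0.577 grip 62.7
delta [-1.351e+02 -2.327e+02 -1.000e-01] az 0.128
```

{"name": "carry_out", "arguments": {"deltas": "-4 -7 0 0 0 0 .8; -14 -23 0 0 0 .01 .8; -27 -47 0 0 0 .02 .8; -43 -74 0 0 0 .04 .8; -60 -103 0 0 0 .05 .8; -77 -133 0 0 0 .07 .8; -95 -163 0 0 0 .09 .8; -110 -189 0 0 0 .1 .8; -122 -210 0 0 0 .11 .8; -130 -225 0 0 0 .12 .8; -135 -233 0 0 0 .128 .8; -135 -233 0 0 0 .128 .8"}}

```text
time_s: 6.02
eef_pos: [0.601, 0.1422, 0.1309]
eef_rot: [0.0, 0.968, -0.251, -0.0]
wrist_force: [0.4, -0.1, -3.3]
opening: 0.575
grasp_force: 62.7
```

```bash
python3 -c "
from h import *
go([601.8,140.8,37],60.9)
a=vision.camera('side');b=vision.camera('top')
c=np.hstack([cv2.resize(a[150:400,110:330],None,fx=1.8,fy=1.8),cv2.resize(b[100:350,100:320],None,fx=1.8,fy=1.8)]);cv2.imwrite('pics/p1.png',c)"
```

```text
t 6.03 pos [601.  142.2 130.9] yaw -119.0 tz [-0.001  0.    -1.   ] F [ 0.4 -0.1 -3.3] open 0.575 grip 62.7
delta [ 1.4  0.8 93.9] az 0.001
```

View pics/p1.png

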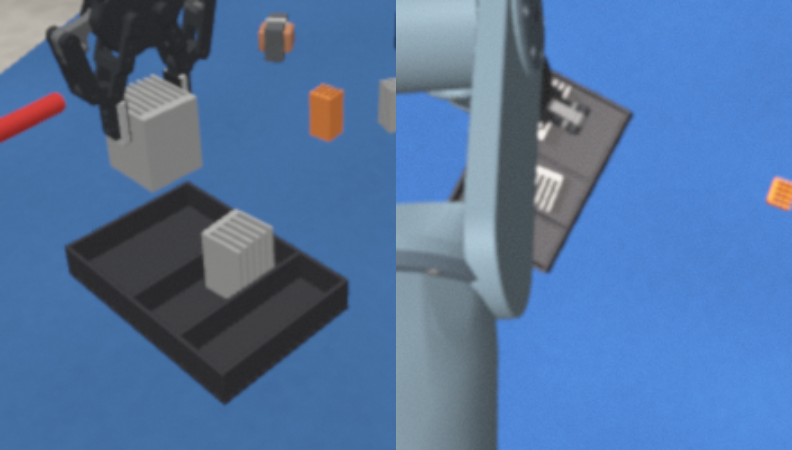

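The left half shows the sink held upright at about (153,135), over the largest bay. I lower it.

{"name": "carry_out", "arguments": {"deltas": "1 1 10 0 0 0 .8; 1 1 25 0 0 0 .8; 1 1 42 0 0 0 .8; 1 1 58 0 0 0 .8; 1 1 70 0 0 0 .8; 1 1 79 0 0 0 .8; 1 1 84 0 0 0 .8; 1 1 87 0 0 0 .8; 1 1 89 0 0 0 .8; 1 1 90 0 0 0 .8; 1 1 90 0 0 0 .8"}}

```text
time_s: 7.5
eef_pos: [0.6022, 0.1398, 0.0415]
eef_rot: [-0.0, 0.968, -0.251, 0.0]
wrist_force: [-1.2, -0.7, -2.0]
opening: 0.575
grasp_force: 62.7
```

{"name": "carry_out", "arguments": {"deltas": "0 0 .7 0 0 0 .8; 0 0 1.4 0 0 0 .8; 0 0 2.1 0 0 0 .8; 0 0 2.8 0 0 0 .8; 0 0 3.4 0 0 0 .8; 0 0 3.4 0 0 0 .8"}}

```text
time_s: 8.25
eef_pos: [0.602, 0.1398, 0.0378]
eef_rot: [0.0, 0.968, -0.251, -0.0]
wrist_force: [0.7, -0.3, -2.4]
opening: 0.575
grasp_force: 62.7
```

{"name": "carry_out", "arguments": {"deltas": "0 0 .4 0 0 0 .8; 0 0 .8 0 0 0 .8; 0 0 1.2 0 0 0 .8; 0 0 1.5 0 0 0 .8; 0 0 1.5 0 0 0 .8"}}

```text
time_s: 8.88
eef_pos: [0.602, 0.1398, 0.0365]
eef_rot: [0.0, 0.968, -0.251, -0.0]
wrist_force: [-1.5, -0.2, -0.5]
opening: 0.575
grasp_force: 62.8
```

{"name": "carry_out", "arguments": {"deltas": "0 0 .3 0 0 0 .8; 0 0 .6 0 0 0 .8; 0 0 .6 0 0 0 .8"}}

```text
time_s: 9.25
eef_pos: [0.6021, 0.1398, 0.0365]
eef_rot: [0.0, 0.968, -0.251, 0.0]
wrist_force: [-4.8, -0.3, 5.5]
opening: 0.575
grasp_force: 63.5
```

It has touched down at 5 N. I release gradually, then rise.

{"name": "carry_out", "arguments": {"deltas": "0 0 0 0 0 0 .42; 0 0 0 0 0 0 .38; 0 0 0 0 0 0 .3; 0 0 0 0 0 0 .15; 0 0 0 0 0 0 .15; 0 0 0 0 0 0 .15; 0 0 -8 0 0 0 .15; 0 0 -25 0 0 0 .15; 0 0 -50 0 0 0 .15; 0 0 -75 0 0 0 .15; 0 0 -95 0 0 0 .15; 0 0 -105 0 0 0 .15"}}

```text
time_s: 10.75
eef_pos: [0.6029, 0.1399, 0.143]
eef_rot: [-0.0, 0.968, -0.251, 0.001]
wrist_force: [0.6, -0.5, 0.2]
opening: 0.85
grasp_force: 0.0
```

```bash
python3 -c "
from h import *
go([446.5,-132.5,140],127)
print(sensors.get_obs()['q'])"
```

```text
t 10.75 pos [602.9 139.9 143. ] yaw -119.1 tz [ 0.003  0.    -1.   ] F [ 0.6 -0.5  0.2] open 0.85 grip 0.0
delta [ -4.1 314.1   2.6] az -1.154
[3.64869082e-02 3.62349452e-01 1.56838389e+00 2.47261154e-05
 1.20814473e+00 2.11546239e+00]
```

{"name": "carry_out", "arguments": {"deltas": "0 9 0 0 0 -.03 .15; 0 31 0 0 0 -.11 .15; -1 63 0 0 0 -.23 .15; -1 97 0 0 0 -.36 .15; -2 132 0 0 0 -.49 .2; -2 166 0 0 0 -.61 .25; -3 201 0 0 0 -.74 .3; -3 236 0 0 0 -.87 .3; -4 267 0 0 0 -.98 .3; -4 292 1 0 0 -1.07 .3; -4 308 2 0 0 -1.13 .3; -4 314 3 0 0 -1.154 .3"}}

```text
time_s: 12.25
eef_pos: [0.4452, -0.1331, 0.1376]
eef_rot: [-0.0, 0.948, 0.317, -0.0]
wrist_force: [-0.6, 0.5, 0.7]
opening: 0.699
grasp_force: 0.0
```

{"name": "carry_out", "arguments": {"deltas": "0 0 0 0 0 0 .3"}}

```text
time_s: 12.38
eef_pos: [0.4456, -0.1325, 0.1377]
eef_rot: [-0.0, 0.949, 0.317, -0.0]
wrist_force: [0.4, 0.5, -0.6]
opening: 0.702
grasp_force: 0.0
```

```bash
python3 -c "
from h import *
go([446.5,-132.5,27],127)
a=vision.camera('side');b=vision.camera('top')
c=np.hstack([cv2.resize(a[120:370,130:390],None,fx=1.5,fy=1.5),cv2.resize(b[100:350,100:380],None,fx=1.5,fy=1.5)]);cv2.imwrite('pics/p2.png',c)"
```

```text
t 12.38 pos [ 445.6 -132.5  137.7] yaw -53.1 tz [-0.  0. -1.] F [ 0.4  0.5 -0.6] open 0.702 grip 0.0
delta [  0.7   0.6 110.7] az -0.001
```

View pics/p2.png

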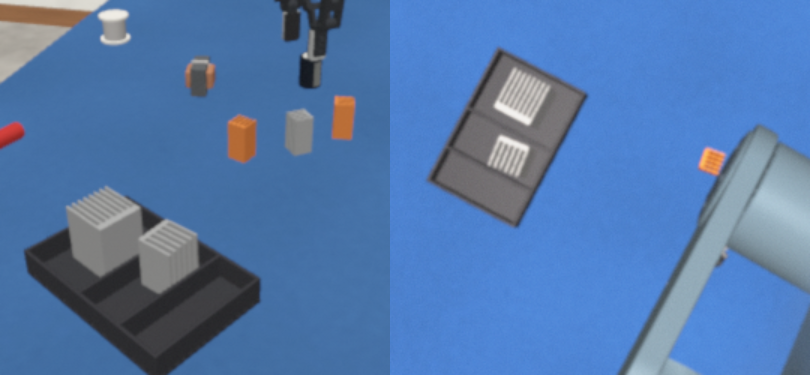

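The large sink stands in the largest bay, at (105,230) in the left half and (522,95) in the right. The gripper is over the grey small sink at (299,132), so I descend.

{"name": "carry_out", "arguments": {"deltas": "1 1 12 0 0 0 .3; 1 1 35 0 0 0 .3; 1 1 60 0 0 0 .3; 1 1 82 0 0 0 .3; 1 1 98 0 0 0 .3; 1 1 107 0 0 0 .3; 1 1 110 0 0 0 .3; 1 1 110 0 0 0 .4; 1 1 110 0 0 0 .5; 1 1 110 0 0 0 .6; 1 1 110 0 0 0 .7; 1 1 110 0 0 0 .9"}}

```text
time_s: 13.98
eef_pos: [0.4474, -0.1329, 0.0283]
eef_rot: [0.0, 0.948, 0.317, 0.0]
wrist_force: [-1.8, 0.9, 4.9]
opening: 0.292
grasp_force: 59.0
```

{"name": "carry_out", "arguments": {"deltas": "0 0 0 0 0 0 .9; 0 0 0 0 0 0 .9; 0 0 0 0 0 0 .9; 0 0 0 0 0 0 .9"}}

```text
time_s: 14.48
eef_pos: [0.4474, -0.1329, 0.0283]
eef_rot: [0.0, 0.948, 0.317, 0.0]
wrist_force: [-1.4, 1.5, 4.9]
opening: 0.291
grasp_force: 59.0
```

{"name": "carry_out", "arguments": {"deltas": "0 0 -5 0 0 0 .9; 0 0 -20 0 0 0 .9; 0 0 -45 0 0 0 .9; 0 0 -70 0 0 0 .9; 0 0 -90 0 0 0 .9; 0 0 -100 0 0 0 .9; 0 0 -100 0 0 0 .9"}}

```text
time_s: 15.35
eef_pos: [0.4477, -0.133, 0.1287]
eef_rot: [0.001, 0.948, 0.317, 0.001]
wrist_force: [0.4, 0.2, -0.9]
opening: 0.293
grasp_force: 58.9
```

```bash
python3 -c "
from h import *
go([490.8,202.5,128],60.9)"
```

```text
t 15.35 pos [ 447.7 -133.   128.7] yaw -53.0 tz [ 0.002 -0.001 -1.   ] F [ 0.4  0.2 -0.9] open 0.293 grip 58.9
delta [ 236.4 -242.     0.4] az 1.154
```

{"name": "carry_out", "arguments": {"deltas": "7 -7 0 0 0 .03 .9; 24 -24 0 0 0 .12 .9; 47 -48 0 0 0 .23 .9; 73 -75 0 0 0 .36 .9; 99 -102 0 0 0 .48 .9; 125 -128 0 0 0 .61 .9; 151 -155 0 0 0 .74 .9; 177 -182 0 0 0 .87 .9; 201 -206 0 0 0 .98 .9; 220 -225 0 0 0 1.07 .9; 232 -237 0 0 0 1.13 .9; 236 -242 0 0 0 1.154 .9"}}

```text
time_s: 16.85
eef_pos: [0.4893, 0.2032, 0.1267]
eef_rot: [0.0, 0.968, -0.251, -0.001]
wrist_force: [0.9, 0.0, -0.6]
opening: 0.29
grasp_force: 58.9
```

{"name": "carry_out", "arguments": {"deltas": "0 0 0 0 0 0 .9; 0 0 0 0 0 0 .9"}}

```text
time_s: 17.1
eef_pos: [0.4898, 0.2019, 0.1275]
eef_rot: [0.0, 0.968, -0.251, -0.0]
wrist_force: [-1.0, 1.4, -1.6]
opening: 0.291
grasp_force: 58.9
```

```bash
python3 -c "
from h import *
go([490.8,202.5,33],60.9)
a=vision.camera('side');b=vision.camera('top')
c=np.hstack([cv2.resize(a[180:400,110:330],None,fx=1.8,fy=1.8),cv2.resize(b[100:320,100:320],None,fx=1.8,fy=1.8)]);cv2.imwrite('pics/p3.png',c)"
```

```text
t 17.1 pos [489.8 201.9 127.5] yaw -119.1 tz [-0.001 -0.    -1.   ] F [-1.   1.4 -1.6] open 0.291 grip 58.9
delta [ 0.6 -1.1 94.5] az -0.0
```

View pics/p3.png

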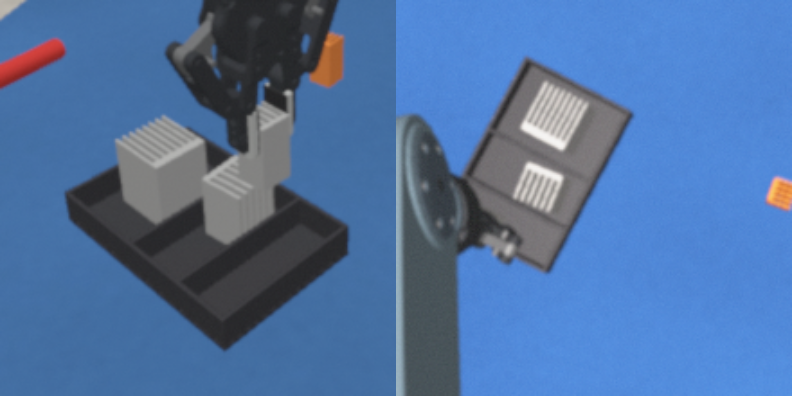

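```bash
python3 -c "
from h import *
f=lambda P:np.round((proj('side',P)-[110,180])*1.8)
for P in([.4898,.2019,.099],[.4898,.2019,.151],[.4908,.2025,.004],[.4908,.2025,.056],[.529,.159,.06],[.6018,.1408,.068],[.4898,.2019,.1275]):print(P,f(P))"
```

```text
[0.4898, 0.2019, 0.099] [265. 176.]
[0.4898, 0.2019, 0.151] [262. 116.]
[0.4908, 0.2025, 0.004] [267. 275.]
[0.4908, 0.2025, 0.056] [265. 223.]
[0.529, 0.159, 0.06] [235. 175.]
[0.6018, 0.1408, 0.068] [158. 141.]
[0.4898, 0.2019, 0.1275] [263. 144.]
```

The picture and the projection agree: the small sink's bottom is at (265,176) and it will land at (267,275), the bay centre. I lower it.

{"name": "carry_out", "arguments": {"deltas": "1 -1 10 0 0 0 .9; 1 -1 25 0 0 0 .9; 1 -1 42 0 0 0 .9; 1 -1 58 0 0 0 .9; 1 -1 71 0 0 0 .9; 1 -1 80 0 0 0 .9; 1 -1 86 0 0 0 .9; 1 -1 89 0 0 0 .9; 1 -1 91 0 0 0 .9; 1 -1 92 0 0 0 .9; 1 -1 92 0 0 0 .9"}}

```text
time_s: 18.58
eef_pos: [0.4915, 0.203, 0.036]
eef_rot: [-0.0, 0.968, -0.251, 0.0]
wrist_force: [0.9, -0.1, -1.5]
opening: 0.294
grasp_force: 58.9
```

{"name": "carry_out", "arguments": {"deltas": "0 0 .4 0 0 0 .9; 0 0 .8 0 0 0 .9; 0 0 1.2 0 0 0 .9; 0 0 1.6 0 0 0 .9; 0 0 2 0 0 0 .9; 0 0 2 0 0 0 .9"}}

```text
time_s: 19.32
eef_pos: [0.4914, 0.2029, 0.0337]
eef_rot: [0.0, 0.968, -0.251, -0.0]
wrist_force: [0.0, 1.1, 0.8]
opening: 0.294
grasp_force: 58.9
```

{"name": "carry_out", "arguments": {"deltas": "0 0 .4 0 0 0 .9; 0 0 .8 0 0 0 .9; 0 0 1.1 0 0 0 .9; 0 0 1.1 0 0 0 .9"}}

```text
time_s: 19.82
eef_pos: [0.4913, 0.2029, 0.0326]
eef_rot: [0.0, 0.968, -0.251, -0.0]
wrist_force: [0.3, 0.3, -0.7]
opening: 0.292
grasp_force: 58.9
```

{"name": "carry_out", "arguments": {"deltas": "0 0 .3 0 0 0 .9; 0 0 .6 0 0 0 .9; 0 0 .6 0 0 0 .9"}}

```text
time_s: 20.2
eef_pos: [0.4915, 0.203, 0.0324]
eef_rot: [-0.0, 0.968, -0.251, 0.0]
wrist_force: [-1.1, -0.2, 3.3]
opening: 0.29
grasp_force: 59.5
```

{"name": "carry_out", "arguments": {"deltas": "0 0 0 0 0 0 .7; 0 0 0 0 0 0 .66; 0 0 0 0 0 0 .6; 0 0 0 0 0 0 .45; 0 0 0 0 0 0 .4; 0 0 0 0 0 0 .4; 0 0 -8 0 0 0 .4; 0 0 -25 0 0 0 .4; 0 0 -50 0 0 0 .4; 0 0 -80 0 0 0 .4; 0 0 -110 0 0 0 .4; 0 0 -130 0 0 0 .4"}}

```text
time_s: 21.7
eef_pos: [0.4923, 0.2031, 0.1653]
eef_rot: [-0.001, 0.968, -0.251, 0.002]
wrist_force: [0.9, -0.4, -0.5]
opening: 0.6
grasp_force: 0.0
```

{"name": "carry_out", "arguments": {"deltas": "0 20 0 0 0 0 .4; 0 60 0 0 0 0 .4; 0 105 0 0 0 0 .4; 0 150 0 0 0 0 .4; 0 195 0 0 0 0 .4; 0 235 0 0 0 0 .4; 0 265 0 0 0 0 .4; 0 280 0 0 0 0 .4; 0 280 0 0 0 0 .4; 0 280 0 0 0 0 .4"}}

```text
time_s: 22.95
eef_pos: [0.3556, -0.0415, 0.1627]
eef_rot: [-0.0, 0.968, -0.251, 0.001]
wrist_force: [0.6, -0.2, -0.6]
opening: 0.602
grasp_force: 0.0
```

```bash
python3 -c "
from h import *
go([490.8,202.5,33],60.9)
a=vision.camera('side');b=vision.camera('top')
c=np.hstack([cv2.resize(a[130:400,110:380],None,fx=1.45,fy=1.45),cv2.resize(b[100:370,100:370],None,fx=1.45,fy=1.45)]);cv2.imwrite('pics/p4.png',c)"
```

```text
t 22.95 pos [355.6 -41.5 162.7] yaw -119.1 tz [ 0.001 -0.    -1.   ] F [ 0.6 -0.2 -0.6] open 0.602 grip 0.0
delta [  -0.8 -278.9  129.8] az -0.0
```

View pics/p4.png

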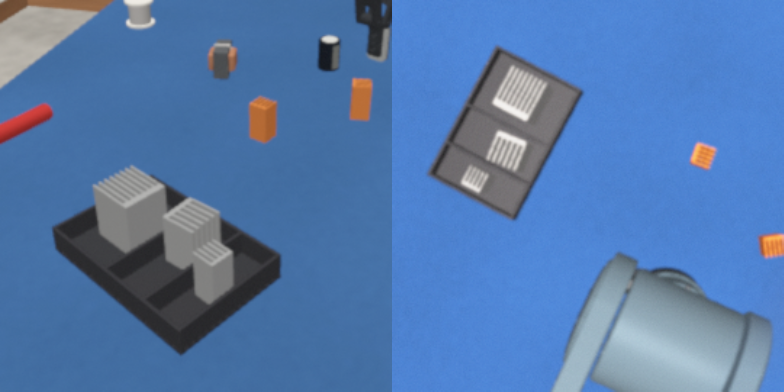

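The large sink at (130,207) and the small one at (213,270) both stand upright in their bays. The middle sink, capacitor and transformer are undisturbed, and the gripper is clear.

```bash
python3 -c "
from bench import ctrl
print(ctrl.hand_in())"
```

```text
the job is handed in; nothing more can be done
None
```

The job is handed in at about 23 s of the 59 s allowed: in the last pictures the large heatsink stands upright in the largest compartment and the small one in the smallest, with the middle-sized heatsink, capacitor and transformer left where they were.

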